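Dock a vial rack: heel in, swing, click

TASK

Load the vial rack into its dock: slide it along the bench until its round heel sits fully home in the dock's round socket while the rack is still swung well out, and let go of it. Then swing it about its heel by pushing near the tongue end, against the soft bumper, until the spring catch clicks shut behind the tongue, and leave it latched. Go gently and by feel (no more than 7 N on the delicate bumper, 20 N anywhere on the dock), keep the rack flat, and leave the bottle, jar and beaker alone.

Things in the scene. Friction and masses are not known exactly. Their poses are not given: they have to be found in the camera images.
- dock: Fixed rack dock, 36 mm tall, no floor (the rack slides on the bench). Origin: centre of its half-round heel socket (inner radius 23.5 mm, closed to -y, open to +y), at bench height. y axis: along a docked rack, socket to catch. x axis: towards the fence at the back, face at x = 23.5 mm up to y = 30, then 28.5 mm up to y = 180: no finger fits behind a docked rack.
- dock_mouth (a point): Point in front of the heel socket, 30 mm along the dock's y from its centre, at bench height; from here the heel slides straight along the dock's -y into the socket. The socket's outer jaw (x -33.5 to -23.5 mm in the dock) ends at y = 5 mm, with a lip flaring out to about x -39, y 16 mm.
- dock_bumper (a point): Nominal face of the soft bumper (12 mm wide) that the tongue's side presses to +x: dock x 2, y 232 mm. Delicate: over 7 N on it is too much; spring 0.5 N/mm from 0.35 N. Bumper and catch share a carriage clamped up to 11 mm either way in dock x, NOT in the poses: feel for it. Met 3 mm before the latched place, it bottoms hard 2 mm past it. A slow level push of 8 N 190 mm from the heel is enough.
- dock_catch (a point): Tip of the spring catch, nominal (carriage centred): dock x -5, y 230 mm, 32 mm tall. Ramp on its -x side, square catching face on its +x side, against which the tongue's -x side rests when latched. It slides along dock y in a 36 mm tall block at y 262 to 290 mm, x -38 to 56 mm.
- rack: Loose white vial rack, one rigid piece, 0.27 to 0.47 kg. Bar 28 mm wide, 30 tall, 220 long; round heel of radius 22 at one end; tongue 10 mm wide, 24 tall at the other; vials on top to 45 mm high. Origin: heel centre, underside. y axis: from heel to tongue. Starts flat, tongue swung 0.3 to 0.5 rad to the dock's -x side, heel clear of the socket. Grip across the bar from above.
- rack_toe (a point): Tip of the rack's tongue, 238 mm along the rack's y axis from the heel centre, 14 mm above its underside.
- pawl (a joint): Spring catch travel in metres: 0 when out (free, and again when latched behind the tongue), growing as the tongue pushes it along the dock's +y into its block (0.006 to 0.010 while the tongue passes, 0.013 at most). Spring 0.5 to 1.3 N.
- bottle: Bystander: glass bottle with blue cap, radius 34 mm, 150 mm tall; origin under its centre.
- jar: Bystander: white jar, radius 28 mm, 70 mm tall; origin under its centre.
- beaker: Bystander: open glass beaker, radius 34 mm, 85 mm tall; origin under its centre.

How it is judged:
By the outcome, as a careful person would: the job done as asked, in the order asked, and still so for the second after the job is handed in, with the robot touching nothing.
It also fails if it takes over 72 s, if anything falls off the work surface, if the arm or the gripper's body presses on something with over 40 N, if the wrist force passes 120 N, or if a joint passes its speed limit or range.

ROBOT

A 6-joint arm with a two-finger parallel gripper is mounted at the origin on the work surface. World frame = base frame: x ahead of the robot, y to its left, z up, the work surface at z = 0. Lengths are in m, angles in rad, forces in N, time in s.
With the tool pointing down it reaches from about 0.15 to 0.775 m from the base axis. Payload 6.1 kg.
Tool frame: the origin (TCP) lies midway between the tips of the shut fingers; the grasp point (between the pads) lies env.hold_point_z behind it (env.hold_point_z is the distance from the TCP to the grasp point, in m); z points along the fingers, y is the line along which they close (so a half turn about z gives the same grasp; the last joint's range is limited). The gripper opens to 85 mm and grips with 20 to 120 N. Pads are 22 mm wide; open, the fingers measure 114 mm over their backs; the gripper's body (76 mm by 85 mm) begins 54 mm behind the grasp point. The pads swing forward as they close: fully open they stand 13 mm farther back than shut.
Start: joints at [-1.28, 0.126, -0.04, 1.405, 0, 1.571], TCP at [0.151, -0.503, 0.231] pointing down, gripper open.
Joint ranges: [-2.72, 2.72], [-0.95, 1.95], [-1.27, 1.35], [-1.78, 2.02], [-1.46, 1.47], [-3.14, 3.14]. Speed limits (rad/s): [2.39, 2.39, 3.01, 3.14, 3.14, 3.14].

INTERFACE

Orientations are given as a rotation vector (axis times angle).
In Python, from rig import monitor, cams, env gives the robot as it stands.
- The arm moves only by the tool carry_out, never from a script. Its argument "motion" is a list that holds one entry, the list of rows, each a list of 7 numbers: the shift along the tool's x, y, z in mm, then the turn, a rotation vector about the tool's x, y, z in degrees, then the opening, from 0 (shut) to 1 (fully open). A call has 1 to 5 rows; each row shifts and turns the commanded pose from where the row before left it, along the tool's axes as they then stand; what a row does not reach is not made up. A row lasts 1/12 s, in which the tool goes at most 41.7 mm and 7.16 degrees, less where a joint would pass 70% of its speed; a pose out of reach is approached as far as the arm can. A call with a gripper value outside its range is refused whole. The fingers move at their own pace and stop on an object; the grip force is fixed at half the most. Time passes only in rows, so rows that do not move let the fingers close. It gives the time, the measured TCP pose, the force, the opening and the grip force at its end, in the units of the state.
- monitor.observe(): the state, without advancing time (a new reading comes with each control period).
- cams.get_image(name): name is "scene" or "top"; returns (picture, depth): 400x640x3 uint8, red, green, blue; 400x640 float32, m along the optical axis (not along the pixel's ray), 0 where there is no reading.
- cams.calibration(name): a dict with "fx", "fy", "cx", "cy" (pixels), "T" (4x4, takes a point from camera to world coordinates). Camera axes: x right, y up, looking along -z (the intrinsics and any distortion apply to the point x, -y, -z); pixel columns grow to the right and rows downward; lengths in m; the calibration is good to about 2 mm. A picture is of the moment at which its call begins. calibration takes no time and is no camera call.
- env.job_done(): hands the job in; it is judged then, once.
The state is a dict: "time_s": time; "qpos": joint angles; "qd": joint speeds; "tau": joint torques, N m; "position": TCP position; "eef_rot": TCP orientation; "contact_force": force on the tool from outside, world axes, zero at the start; "moment": the same for the moment, N m; "gripper_width": finger opening in m; "grasp_force": force on a finger pad.
Only numpy, scipy, OpenCV 4.12 (cv2) and the standard library are available. Lean on these libraries where they do the work, as an engineer would, in place of code of your own. Each camera call takes 0.05 s, during which the arm holds its last target. There are 200 camera calls.

## Working session

There is one attempt and no reset: what is moved stays moved. The work goes in short steps, Python scripts to look and compute and a tool call to move; the robot and the scene stay as the last step left them, time stands still between calls to the robot, and variables do not carry over. Pictures are saved under pics/ and viewed, at most 10 in all, crops included, and the job is handed in when it is done.

Besides the shell and the picture viewer there is one more tool, called as name(argument=value, ...), one argument or row to a line, values as JSON. carry_out: Moves the arm, as the interface text tells. Its arguments: {"type":"object","properties":{"motion":{"type":"array"}},"required":["motion"]}

```bash
ls; mkdir -p pics; python3 - <<'E'
from rig import monitor,cams,env
import cv2,numpy as np
print(monitor.observe()); print(env.hold_point_z)
for n in("scene","top"):
    p,d=cams.get_image(n); cv2.imwrite(f"pics/{n}0.png",p[:,:,::-1]); np.savez(f"{n}0.npz",p=p,d=d); print(n,cams.calibration(n))
E
```

```text
pics
{'time_s': 0.0, 'qpos': array([-1.27997793e+00,  1.26410568e-01, -4.06166279e-02,  1.40539022e+00,
        2.79623437e-05,  1.57078738e+00]), 'qd': array([-0.00040873,  0.00185596,  0.00092377,  0.0008576 ,  0.00013157,
        0.00179495]), 'tau': array([-1.31251501e-03, -4.35920620e+01,  3.52918410e+01,  1.74807385e-02,
       -9.55303881e-05, -5.11347849e-06]), 'position': array([ 0.15042839, -0.50256468,  0.23050848]), 'eef_rot': array([-3.10684536e+00, -4.54989223e-01,  3.25330142e-04]), 'contact_force': array([-0.14540914, -0.50813003,  0.40058842]), 'moment': array([ 0.03643066,  0.00182827, -0.01391703]), 'grasp_force': 0.0, 'gripper_width': 0.08553367459170742}
0.0187
scene {'fx': 386.96269228914883, 'fy': 386.96269228914883, 'cx': 319.47559076775815, 'cy': 193.25753356423806, 'T': array([[-0.83424417, -0.38708442,  0.39268602,  0.89117406],
       [ 0.55116364, -0.60603821,  0.57352972,  0.53512682],
       [ 0.01597831,  0.69489808,  0.7189307 ,  0.6980928 ],
       [ 0.        ,  0.        ,  0.        ,  1.        ]])}
top {'fx': 405.15113046495276, 'fy': 405.15113046495276, 'cx': 327.8388783735195, 'cy': 195.54966907430645, 'T': array([[ 0.1205334 ,  0.97219384, -0.20077558,  0.30631499],
       [-0.99270694,  0.11848065, -0.02225466, -0.00792053],
       [ 0.00215218,  0.20199375,  0.97938445,  1.20189239],
       [ 0.        ,  0.        ,  0.        ,  1.        ]])}
```

View pics/top0.png

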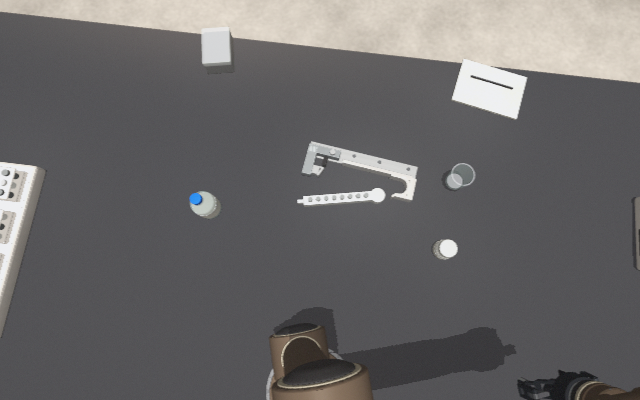

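View pics/scene0.png

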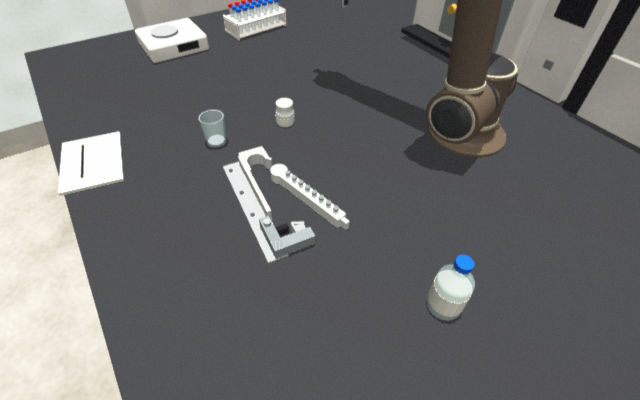

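The top view shows the dock (fence along the top, catch block at about (315,160), socket at (405,187)). The rack is below it, heel at (378,195) and tongue tip at (299,202). The bottle is at (203,203), the jar at (446,249) and the beaker at (460,177). The scene view agrees. Next I'll zoom in.

```bash
python3 - <<'E'
import cv2,numpy as np
a=cv2.imread("pics/top0.png")[130:220,290:425]; b=cv2.imread("pics/scene0.png")[140:265,215:355]
cv2.imwrite("pics/topz.png",cv2.resize(a,None,fx=5.9,fy=5.9,interpolation=cv2.INTER_CUBIC))
cv2.imwrite("pics/scz.png",cv2.resize(b,None,fx=4.7,fy=4.7,interpolation=cv2.INTER_CUBIC))
E
cat > h.py <<'E'
import numpy as np
from rig import monitor,cams,env
def ray(n,u,v,z):
    c=cams.calibration(n);T=c["T"]
    d=T[:3,:3]@np.array([(u-c["cx"])/c["fx"],-(v-c["cy"])/c["fy"],-1]);o=T[:3,3]
    return (o+d*(z-o[2])/d[2])[:2]
def proj(n,P):
    c=cams.calibration(n);T=c["T"];q=T[:3,:3].T@(np.array(P)-T[:3,3])
    return np.array([c["cx"]+c["fx"]*q[0]/-q[2],c["cy"]+c["fy"]*q[1]/q[2]])
E
```

```text
(no output)
```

View pics/topz.png

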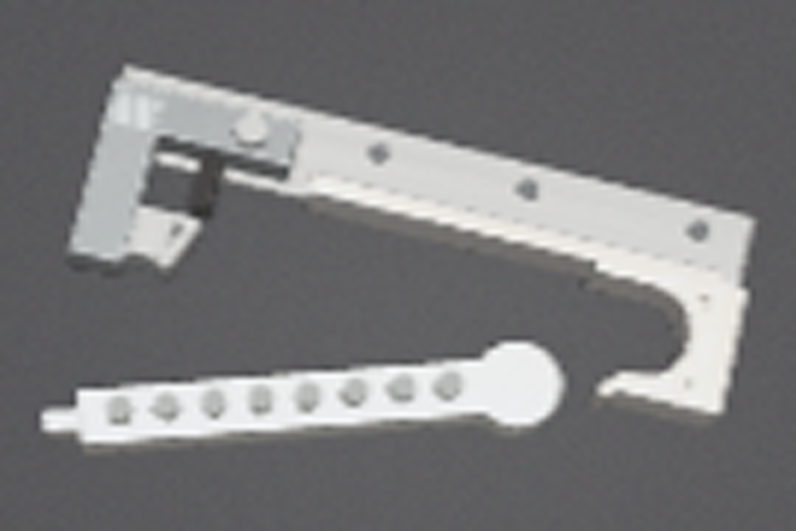

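View pics/scz.png

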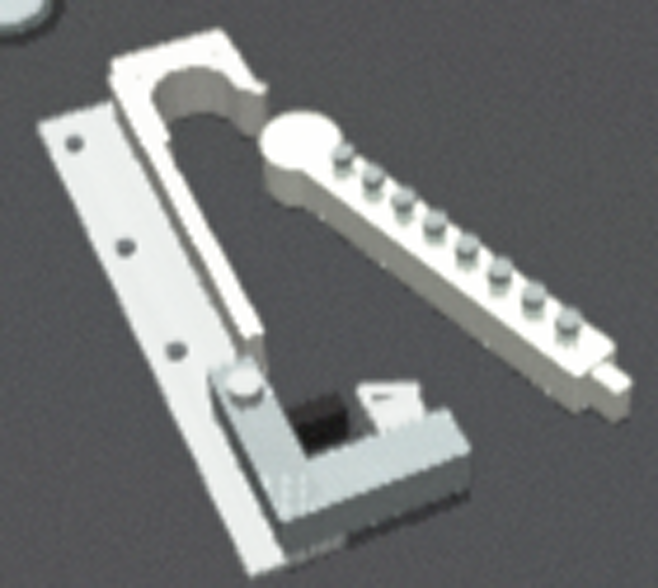

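Both zooms show the same layout, with the dock parts and the rack clearly resolved. I'll fit the dock pose, rack pose and carriage shift from these picked corners, using both views.

```bash
cat > fit.py <<'E'
from h import *
from scipy.optimize import least_squares as LS
def full(n,x,y):
    return ((x+.5)/5.9-.5+290,(y+.5)/5.9-.5+130) if n=="top" else ((x+.5)/4.7-.5+215,(y+.5)/4.7-.5+140)
D=[("scene",262,328,28.5,180,36,0),("scene",170,143,26,30,36,0),("scene",267,91,-39,16,36,0),
("top",598,263,26,30,36,0),("top",599,388,-39,16,36,0),("top",690,330,0,-23.5,36,0),
("scene",468,445,-38,290,36,1),("scene",445,408,-38,262,36,1),("scene",287,520,56,290,36,1),
("top",70,250,-38,290,36,1),("top",133,258,-38,262,36,1),("top",118,85,56,290,36,1)]
P=[]
for n,x,y,a,b,z,s in D: P.append((*ray(n,*full(n,x,y),z/1000)*1000,a,b,s))
P=np.array(P)
def loc(p,x=None):
    c,s=np.cos(p[2]),np.sin(p[2]); return c,s
def res(p):
    c,s=loc(p); a=P[:,2]+p[3]*P[:,4]; b=P[:,3]
    return np.r_[p[0]+c*a-s*b-P[:,0],p[1]+s*a+c*b-P[:,1]]
r=LS(res,[500,0,0,0],loss="soft_l1",f_scale=2)
print("dock",r.x); print(np.round(r.fun.reshape(2,-1).T,1))
for n,h,t in(("scene",(301,140),(618,384)),("top",(520,385),(42,420))):
    H=ray(n,*full(n,*h),.030)*1000;T=ray(n,*full(n,*t),.024)*1000
    d=T-H; th=np.arctan2(-d[0],d[1]); c,s=loc(r.x)
    q=np.array([[c,s],[-s,c]])@(H-r.x[:2])
    print(n,H,T,np.hypot(*d),"yaw",th,"heel in dock",q,"swing",th-r.x[2])
E
python3 fit.py
```

```text
dock [ 603.90849888 -186.12030465   -6.39296002    8.76822755]
[[-0.3  0.4]
 [ 2.6 -5.2]
 [ 0.4 -2.5]
 [ 0.6  0.6]
 [-1.5  0. ]
 [-2.2 -0.9]
 [-0.4  1.8]
 [-0.7 -1.9]
 [ 2.9 -0.3]
 [-0.3  0.2]
 [-3.1  4.5]
 [ 3.7  2.7]]
scene [ 567.32107543 -124.38267255] [520.85878253 103.68028983] 232.74763042469195 yaw 0.20097540985228282 heel in dock [-43.1308242   57.35770895] swing 6.593935431048154
top [ 566.5169097  -127.36220876] [520.96888873 108.43075795] 240.15192142544214 yaw 0.19081927465216136 heel in dock [-43.60372828  54.30800728] swing 6.583779295848033
```

The fits agree. The dock sits at about (604,-186) with yaw -0.110. The rack heel is at about (567,-126) with yaw 0.196, so it is swung out 0.31 rad, and the carriage is shifted about +9 mm. I'll plan the approach to the grasp next.

```bash
cat >> h.py <<'E'
from scipy.spatial.transform import Rotation as R
from scipy.linalg import logm
def pose():
    s=monitor.observe();return np.array(s["position"])*1000,R.from_rotvec(s["eef_rot"])
def target(ang): # tool z down, tool y at world angle ang (rad)
    y=np.array([np.cos(ang),np.sin(ang),0]);z=np.array([0,0,-1.]);return R.from_matrix(np.c_[np.cross(y,z),y,z])
def plan(p1,ang,n):
    p0,r0=pose(); r1=target(ang); A=np.eye(4);A[:3,:3]=(r0.inv()*r1).as_matrix();A[:3,3]=r0.inv().apply(np.array(p1)-p0)
    L=np.real(logm(A)); v=L[:3,3]/n; w=np.degrees([L[2,1],L[0,2],L[1,0]])/n
    print(n,"rows of",np.round(np.r_[v,w],2))
def st():
    s=monitor.observe();p,r=pose();y=r.as_matrix()[:,1]
    print("t",round(s["time_s"],2),"p",np.round(p,1),"yang",round(np.arctan2(y[1],y[0]),4),"F",np.round(s["contact_force"],2),"w",round(s["gripper_width"]*1000,1),"g",round(s["grasp_force"],1))
E
python3 -c "
from h import *
st();plan([549.5,-38,110],0.196,20)"
```

```text
t 0.1 p [ 150.4 -502.6  230.6] yang -1.28 F [ 0.41  0.05 -0.19] w 85.5 g 0.0
20 rows of [33.12  5.61  6.03 -0.   -0.   -4.23]
```

carry_out(
  motion=[
    [[33.1, 5.6, 6, 0, 0, -4.23, 1], [33.1, 5.6, 6, 0, 0, -4.23, 1], [33.1, 5.6, 6, 0, 0, -4.23, 1], [33.1, 5.6, 6, 0, 0, -4.23, 1], [33.1, 5.6, 6, 0, 0, -4.23, 1]],
  ],
)

```text
time_s: 0.52
position: [0.3127, -0.4578, 0.2004]
eef_rot: [-2.97, -1.022, 0.0]
contact_force: [0.9, -0.7, 0.3]
gripper_width: 0.0855
grasp_force: 0.0
```

carry_out(
  motion=[
    [[33.1, 5.6, 6, 0, 0, -4.23, 1], [33.1, 5.6, 6, 0, 0, -4.23, 1], [33.1, 5.6, 6, 0, 0, -4.23, 1], [33.1, 5.6, 6, 0, 0, -4.23, 1], [33.1, 5.6, 6, 0, 0, -4.23, 1]],
  ],
)

```text
time_s: 0.93
position: [0.4465, -0.3574, 0.1704]
eef_rot: [-2.731, -1.551, 0.001]
contact_force: [0.2, 0.3, -0.6]
gripper_width: 0.0852
grasp_force: 0.0
```

carry_out(
  motion=[
    [[33.1, 5.6, 6, 0, 0, -4.23, 1], [33.1, 5.6, 6, 0, 0, -4.23, 1], [33.1, 5.6, 6, 0, 0, -4.23, 1], [33.1, 5.6, 6, 0, 0, -4.23, 1], [33.1, 5.6, 6, 0, 0, -4.23, 1]],
  ],
)

```text
time_s: 1.35
position: [0.5349, -0.2158, 0.1404]
eef_rot: [-2.4, -2.026, 0.001]
contact_force: [0.2, -0.6, 0.5]
gripper_width: 0.0855
grasp_force: 0.0
```

carry_out(
  motion=[
    [[33.1, 5.6, 6, 0, 0, -4.23, 1], [33.1, 5.6, 6, 0, 0, -4.23, 1], [33.1, 5.6, 6, 0, 0, -4.23, 1], [33.1, 5.6, 6, 0, 0, -4.23, 1], [33.1, 5.6, 6, 0, 0, -4.23, 1]],
  ],
)

```text
time_s: 1.77
position: [0.5662, -0.0518, 0.1104]
eef_rot: [-1.988, -2.432, 0.001]
contact_force: [0.6, -0.8, -0.5]
gripper_width: 0.0853
grasp_force: 0.0
```

```bash
python3 -c "
from h import *
import cv2
st();plan([549.5,-38,110],0.196,1);plan([549.5,-38,4],0.196,7)
p,d=cams.get_image('top');cv2.imwrite('pics/a.png',cv2.resize(p[110:230,270:430,::-1],None,fx=4.9,fy=4.9,interpolation=cv2.INTER_CUBIC))"
```

```text
t 1.77 p [566.2 -51.8 110.4] yang 0.2002 F [ 0.58 -0.83 -0.52] w 85.3 g 0.0
1 rows of [ 1.68e+01 -1.37e+01  4.40e-01 -3.00e-02 -1.00e-02  2.40e-01]
7 rows of [ 2.4  -1.95 15.21 -0.   -0.    0.03]
```

View pics/a.png

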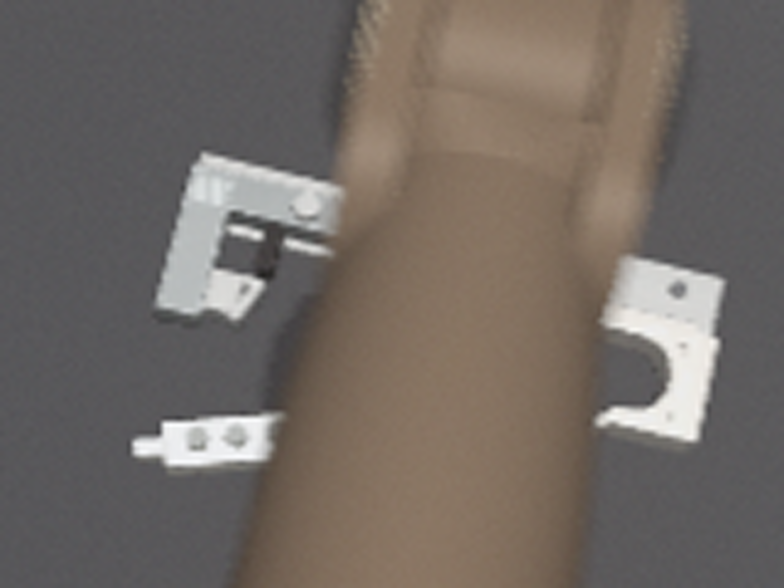

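The arm covers the middle of the top view. The dock socket at (630,375) and the rack tongue at (145,447) haven't moved. I'll let the arm settle, then correct.

carry_out(
  motion=[
    [[0, 0, 0, 0, 0, 0, 1], [0, 0, 0, 0, 0, 0, 1]],
  ],
)

```text
time_s: 1.98
position: [0.5659, -0.0531, 0.1109]
eef_rot: [-1.992, -2.429, 0.001]
contact_force: [0.8, 0.3, 0.0]
gripper_width: 0.0853
grasp_force: 0.0
```

```bash
python3 -c "
from h import *
st();plan([549.5,-38,60],0.196,3)"
```

```text
t 1.98 p [565.9 -53.1 110.9] yang 0.1972 F [0.76 0.27 0.01] w 85.3 g 0.0
3 rows of [ 5.99 -4.36 16.98 -0.02  0.    0.02]
```

carry_out(
  motion=[
    [[6, -4.4, 17, 0, 0, 0, 1], [6, -4.4, 17, 0, 0, 0, 1], [6, -4.4, 17, 0, 0, 0, 1], [0, 0, 0, 0, 0, 0, 1]],
  ],
)

```text
time_s: 2.32
position: [0.5468, -0.0392, 0.0573]
eef_rot: [-1.993, -2.423, 0.005]
contact_force: [-0.9, -0.7, -0.9]
gripper_width: 0.0854
grasp_force: 0.0
```

```bash
python3 -c "
from h import *
import cv2
st();plan([549.5,-38,4],0.196,5)
p,d=cams.get_image('scene');np.savez('scene1.npz',p=p,d=d);cv2.imwrite('pics/b.png',cv2.resize(p[120:280,190:390,::-1],None,fx=3.7,fy=3.7,interpolation=cv2.INTER_CUBIC))"
```

```text
t 2.32 p [546.8 -39.2  57.3] yang 0.1944 F [-0.93 -0.68 -0.94] w 85.4 g 0.0
5 rows of [ 0.12  0.61 10.66 -0.06 -0.02 -0.02]
```

View pics/b.png

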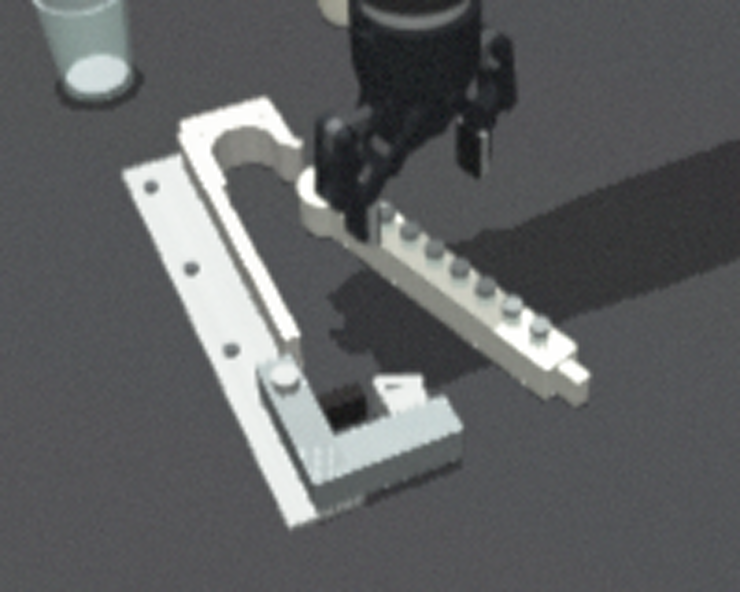

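The scene view shows the open fingers straddling the bar near the heel, at about (360,200), clear of the dock. I'll descend and grip.

carry_out(
  motion=[
    [[0, 0.5, 13, 0, 0, 0, 1], [0, 0.5, 13, 0, 0, 0, 1], [0, 0.5, 13, 0, 0, 0, 1], [0, 0.5, 12, 0, 0, 0, 1], [0, 0, 0, 0, 0, 0, 1]],
  ],
)

```text
time_s: 2.78
position: [0.5514, -0.0392, 0.0085]
eef_rot: [-1.994, -2.426, 0.002]
contact_force: [-0.8, -1.1, -0.1]
gripper_width: 0.0856
grasp_force: 0.0
```

carry_out(
  motion=[
    [[0, 0, 0, 0, 0, 0, 0.5], [0, 0, 0, 0, 0, 0, 0.3], [0, 0, 0, 0, 0, 0, 0], [0, 0, 0, 0, 0, 0, 0], [0, 0, 0, 0, 0, 0, 0]],
  ],
)

```text
time_s: 3.2
position: [0.5519, -0.0382, 0.0103]
eef_rot: [1.992, 2.428, 0.0]
contact_force: [-3.0, 0.4, 1.4]
gripper_width: 0.0268
grasp_force: 60.4
```

carry_out(
  motion=[
    [[0, 0, 0, 0, 0, 0, 0], [0, 0, 0, 0, 0, 0, 0], [0, 0, 0, 0, 0, 0, 0], [0, 0, 0, 0, 0, 0, 0], [0, 0, 0, 0, 0, 0, 0]],
  ],
)

```text
time_s: 3.62
position: [0.5521, -0.0381, 0.0103]
eef_rot: [1.992, 2.428, 0.001]
contact_force: [-1.2, -0.8, 5.9]
gripper_width: 0.0267
grasp_force: 61.6
```

```bash
python3 -c "
from h import *
import cv2
st()
p,d=cams.get_image('scene');cv2.imwrite('pics/c.png',cv2.resize(p[140:265,215:355,::-1],None,fx=4.7,fy=4.7,interpolation=cv2.INTER_CUBIC))"
```

```text
t 3.62 p [552.1 -38.1  10.3] yang 0.1965 F [-1.17 -0.78  5.88] w 26.7 g 61.6
```

View pics/c.png

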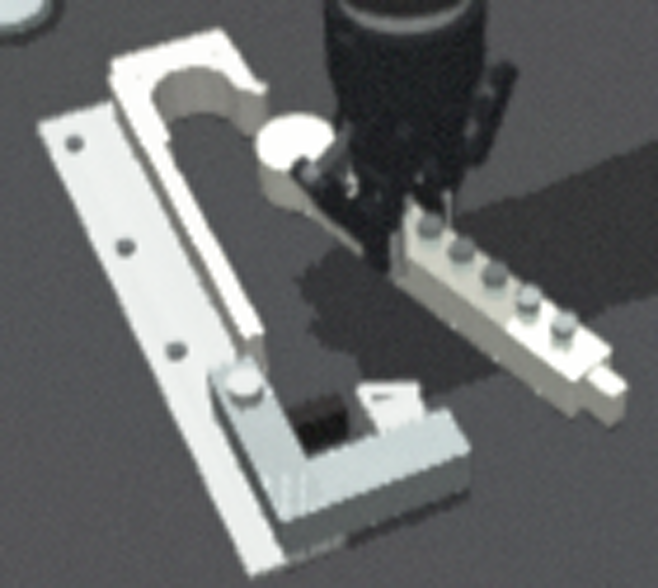

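The rack is gripped. The heel top is now centred near (296,146) in the crop and the tongue tip near (616,392). Next I'll compute the heel position relative to the dock.

```bash
cat >> fit.py <<'E'
print("----")
D0=r.x[:2];ps=-0.1098;Rd=np.array([[np.cos(ps),-np.sin(ps)],[np.sin(ps),np.cos(ps)]])
H=ray("scene",*full("scene",296,146),.030)*1000;T=ray("scene",*full("scene",617,391),.024)*1000
print(H,T,np.hypot(*(T-H)),"heel dock",Rd.T@(H-D0),"yaw",np.arctan2(-(T-H)[0],(T-H)[1]))
u=np.array([-np.sin(.1965),np.cos(.1965)]);t=np.array([552.1,-38.1]);g=(t-H)@u
print("g",g,"heel by axis",Rd.T@(t-u*g-D0))
print("top edge check: socket rim predicted in scene zoom")
for a,b in((0,-23.5),(23.5,0),(23.5,30),(-23.5,5),(-39,16),(28.5,180)):
    w=D0+Rd@np.array([a,b]);q=proj("scene",[*w/1000,.036]);q2=proj("top",[*w/1000,.036])
    print(a,b,np.round((q+.5-[215,140])*4.7-.5),np.round((q2+.5-[290,130])*5.9-.5))
E
python3 fit.py | sed -n '/----/,$p'
```

```text
----
[ 571.94109168 -121.64146201] [523.85165769 106.9567599 ] 233.60167105453564 heel dock [-38.84046037  60.5875805 ] yaw 0.20734329786648847
g 85.80751594253222 heel by axis [-41.84271089  59.63811078]
top edge check: socket rim predicted in scene zoom
0 -23.5 [172.  67.] [691. 334.]
23.5 0 [147. 105.] [654. 280.]
23.5 30 [166. 138.] [596. 266.]
-23.5 5 [231.  85.] [626. 366.]
-39 16 [264.  89.] [599. 391.]
28.5 180 [263. 328.] [308. 191.]
```

carry_out(
  motion=[
    [[0, 0, -1, 0, 0, 0, 0], [-3.6, 2.8, 0, 0, 0, 0, 0], [-7.3, 5.7, 0, 0, 0, 0, 0], [-7.3, 5.7, 0, 0, 0, 0, 0], [-7.3, 5.7, 0, 0, 0, 0, 0]],
  ],
)

```text
time_s: 4.08
position: [0.5768, -0.0595, 0.0103]
eef_rot: [-1.992, -2.429, -0.001]
contact_force: [-2.5, 3.7, 3.4]
gripper_width: 0.0266
grasp_force: 61.2
```

carry_out(
  motion=[
    [[-5.5, 4.2, 0, 0, 0, 0, 0], [-3, 2.5, 0, 0, 0, 0, 0], [-1.5, 1.2, 0, 0, 0, 0, 0], [0, 0, 0, 0, 0, 0, 0], [0, 0, 0, 0, 0, 0, 0]],
  ],
)

```text
time_s: 4.5
position: [0.5865, -0.0679, 0.0103]
eef_rot: [1.992, 2.427, -0.0]
contact_force: [2.1, -0.5, -0.6]
gripper_width: 0.0267
grasp_force: 60.8
```

```bash
python3 -c "
from h import *
import cv2
st()
p,d=cams.get_image('scene');cv2.imwrite('pics/d.png',cv2.resize(p[140:265,215:355,::-1],None,fx=4.7,fy=4.7,interpolation=cv2.INTER_CUBIC))"
```

```text
t 4.5 p [586.5 -67.9  10.3] yang 0.1962 F [ 2.07 -0.53 -0.65] w 26.7 g 60.8
```

View pics/d.png

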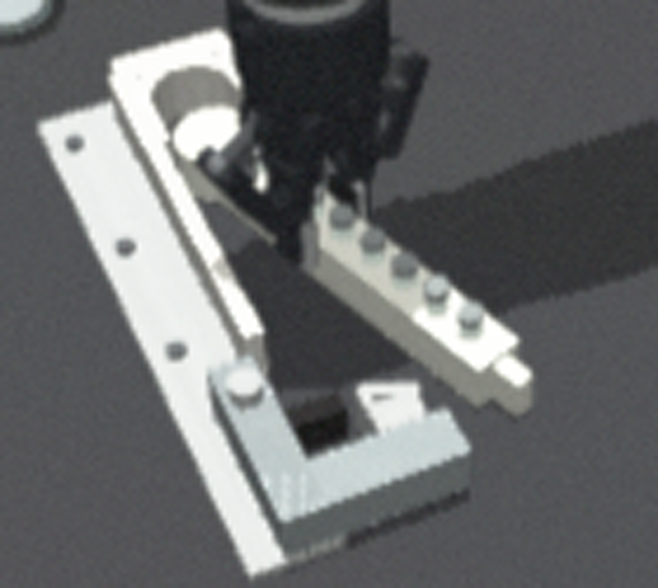

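The heel is at the socket mouth, with its left edge at (173,135) next to the fence and no contact force. Now I'll slide along the dock's -y, watching the force.

carry_out(
  motion=[
    [[-1.9, -0.6, 0, 0, 0, 0, 0], [-1.9, -0.6, 0, 0, 0, 0, 0], [-1.9, -0.6, 0, 0, 0, 0, 0], [-1.9, -0.6, 0, 0, 0, 0, 0], [-1.9, -0.6, 0, 0, 0, 0, 0]],
  ],
)

```text
time_s: 4.97
position: [0.5846, -0.0773, 0.0103]
eef_rot: [-1.992, -2.429, -0.0]
contact_force: [-0.0, 2.4, 0.9]
gripper_width: 0.0267
grasp_force: 61.0
```

carry_out(
  motion=[
    [[-1, -0.3, 0, 0, 0, 0, 0], [-1, -0.3, 0, 0, 0, 0, 0], [-1, -0.3, 0, 0, 0, 0, 0], [-1, -0.3, 0, 0, 0, 0, 0], [0, 0, 0, 0, 0, 0, 0]],
  ],
)

```text
time_s: 5.38
position: [0.5843, -0.0816, 0.0103]
eef_rot: [1.993, 2.429, -0.0]
contact_force: [0.8, 1.8, 1.5]
gripper_width: 0.0263
grasp_force: 61.0
```

```bash
python3 -c "
from h import *
st()"
```

```text
t 5.38 p [584.3 -81.6  10.3] yang 0.1965 F [0.76 1.75 1.48] w 26.3 g 61.0
```

carry_out(
  motion=[
    [[-1, -0.3, 0, 0, 0, 0, 0], [-1, -0.3, 0, 0, 0, 0, 0], [-1, -0.3, 0, 0, 0, 0, 0], [-1, -0.3, 0, 0, 0, 0, 0], [-1, -0.3, 0, 0, 0, 0, 0]],
  ],
)

```text
time_s: 5.8
position: [0.5838, -0.0867, 0.0103]
eef_rot: [-1.993, -2.429, -0.0]
contact_force: [0.2, 2.4, 0.3]
gripper_width: 0.0268
grasp_force: 61.0
```

carry_out(
  motion=[
    [[-0.9, -0.3, 0, 0, 0, 0, 0], [-0.9, -0.3, 0, 0, 0, 0, 0], [0, 0, 0, 0, 0, 0, 0]],
  ],
)

```text
time_s: 6.05
position: [0.5836, -0.0888, 0.0103]
eef_rot: [1.993, 2.428, -0.0]
contact_force: [-0.3, 1.4, 0.9]
gripper_width: 0.0267
grasp_force: 61.0
```

carry_out(
  motion=[
    [[-0.9, -0.3, 0, 0, 0, 0, 0], [-0.9, -0.3, 0, 0, 0, 0, 0], [-0.9, -0.3, 0, 0, 0, 0, 0], [0, 0, 0, 0, 0, 0, 0]],
  ],
)

```text
time_s: 6.38
position: [0.5832, -0.0915, 0.0103]
eef_rot: [1.993, 2.429, -0.0]
contact_force: [-0.2, 2.3, 2.0]
gripper_width: 0.0267
grasp_force: 61.0
```

carry_out(
  motion=[
    [[-0.9, -0.3, 0, 0, 0, 0, 0], [-0.9, -0.3, 0, 0, 0, 0, 0], [-0.5, -0.2, 0, 0, 0, 0, 0], [0, 0, 0, 0, 0, 0, 0]],
  ],
)

```text
time_s: 6.72
position: [0.583, -0.0939, 0.0103]
eef_rot: [1.993, 2.428, -0.0]
contact_force: [-0.0, 2.4, 0.9]
gripper_width: 0.0268
grasp_force: 61.0
```

carry_out(
  motion=[
    [[-0.9, -0.3, 0, 0, 0, 0, 0], [-0.9, -0.3, 0, 0, 0, 0, 0], [0, 0, 0, 0, 0, 0, 0]],
  ],
)

```text
time_s: 6.97
position: [0.5827, -0.0958, 0.0103]
eef_rot: [1.993, 2.429, -0.0]
contact_force: [0.2, 2.7, 2.0]
gripper_width: 0.0268
grasp_force: 61.1
```

carry_out(
  motion=[
    [[-0.9, -0.3, 0, 0, 0, 0, 0], [-0.5, -0.2, 0, 0, 0, 0, 0], [0, 0, 0, 0, 0, 0, 0]],
  ],
)

```text
time_s: 7.22
position: [0.5825, -0.0972, 0.0103]
eef_rot: [1.993, 2.429, -0.0]
contact_force: [0.9, 1.9, 2.0]
gripper_width: 0.0271
grasp_force: 61.1
```

carry_out(
  motion=[
    [[-0.5, -0.15, 0, 0, 0, 0, 0], [-0.5, -0.15, 0, 0, 0, 0, 0], [0, 0, 0, 0, 0, 0, 0]],
  ],
)

```text
time_s: 7.47
position: [0.5823, -0.0982, 0.0103]
eef_rot: [1.993, 2.429, -0.0]
contact_force: [0.6, 2.7, 2.2]
gripper_width: 0.0269
grasp_force: 61.1
```

carry_out(
  motion=[
    [[-0.5, -0.15, 0, 0, 0, 0, 0], [-0.5, -0.15, 0, 0, 0, 0, 0], [0, 0, 0, 0, 0, 0, 0]],
  ],
)

```text
time_s: 7.72
position: [0.5823, -0.0993, 0.0103]
eef_rot: [1.993, 2.429, -0.0]
contact_force: [-0.2, 2.5, 1.8]
gripper_width: 0.0268
grasp_force: 61.1
```

carry_out(
  motion=[
    [[-0.5, -0.15, 0, 0, 0, 0, 0], [0, 0, 0, 0, 0, 0, 0]],
  ],
)

```text
time_s: 7.88
position: [0.5822, -0.0997, 0.0103]
eef_rot: [-1.993, -2.429, -0.0]
contact_force: [0.9, 3.4, 1.7]
gripper_width: 0.0269
grasp_force: 61.1
```

carry_out(
  motion=[
    [[-0.5, -0.15, 0, 0, 0, 0, 0], [0, 0, 0, 0, 0, 0, 0]],
  ],
)

```text
time_s: 8.05
position: [0.5822, -0.0997, 0.0103]
eef_rot: [-1.992, -2.428, -0.002]
contact_force: [1.1, 4.6, 3.2]
gripper_width: 0.0268
grasp_force: 61.2
```

carry_out(
  motion=[
    [[-0.5, -0.15, 0, 0, 0, 0, 0], [0, 0, 0, 0, 0, 0, 0]],
  ],
)

```text
time_s: 8.22
position: [0.5822, -0.0997, 0.0103]
eef_rot: [-1.991, -2.428, -0.003]
contact_force: [1.5, 7.2, 1.7]
gripper_width: 0.027
grasp_force: 61.2
```

carry_out(
  motion=[
    [[-0.5, -0.15, 0, 0, 0, 0, 0], [0, 0, 0, 0, 0, 0, 0]],
  ],
)

```text
time_s: 8.38
position: [0.5822, -0.0998, 0.0103]
eef_rot: [-1.991, -2.428, -0.004]
contact_force: [0.7, 8.6, 3.0]
gripper_width: 0.0269
grasp_force: 61.2
```

It stops firmly, with a force purely along the dock's +y and no sideways part, as the socket bottom would give. A sideways wiggle will confirm it.

carry_out(
  motion=[
    [[0.5, 0.9, 0, 0, 0, 0, 0], [-0.3, 0.9, 0, 0, 0, 0, 0], [0, 0, 0, 0, 0, 0, 0]],
  ],
)

```text
time_s: 8.63
position: [0.5825, -0.0998, 0.0103]
eef_rot: [-1.99, -2.427, 0.0]
contact_force: [-4.2, 4.9, 6.2]
gripper_width: 0.0264
grasp_force: 61.7
```

carry_out(
  motion=[
    [[0.5, -1.4, 0, 0, 0, 0, 0], [0.5, -1.4, 0, 0, 0, 0, 0], [0.4, -1, 0, 0, 0, 0, 0], [0, 0, 0, 0, 0, 0, 0]],
  ],
)

```text
time_s: 8.97
position: [0.5812, -0.0998, 0.0104]
eef_rot: [1.989, 2.429, 0.003]
contact_force: [5.5, 3.9, -1.5]
gripper_width: 0.0265
grasp_force: 60.8
```

It resists on both sides, so the heel is in the socket. I'll re-centre, seat it, relax the load and release with a small opening because the fence is close.

carry_out(
  motion=[
    [[-0.7, 1, 0, 0, 0, 0, 0], [-0.7, 1, 0, 0, 0, 0, 0], [0, 0, 0, 0, 0, 0, 0]],
  ],
)

```text
time_s: 9.22
position: [0.5819, -0.0998, 0.0103]
eef_rot: [-1.99, -2.429, -0.003]
contact_force: [-0.1, 7.5, 2.7]
gripper_width: 0.0267
grasp_force: 61.3
```

carry_out(
  motion=[
    [[0.6, 0.2, 0, 0, 0, 0, 0], [0.4, 0.1, 0, 0, 0, 0, 0], [0, 0, 0, 0, 0, 0, 0]],
  ],
)

```text
time_s: 9.47
position: [0.582, -0.0998, 0.0103]
eef_rot: [-1.992, -2.429, -0.0]
contact_force: [-1.2, 4.2, 3.3]
gripper_width: 0.0264
grasp_force: 61.3
```

carry_out(
  motion=[
    [[0, 0, 0, 0, 0, 0, 0.4], [0, 0, 0, 0, 0, 0, 0.5], [0, 0, 0, 0, 0, 0, 0.5], [0, 0, 0, 0, 0, 0, 0.5]],
  ],
)

```text
time_s: 9.8
position: [0.582, -0.1005, 0.0101]
eef_rot: [1.993, 2.428, -0.001]
contact_force: [-0.1, -0.0, -0.4]
gripper_width: 0.0422
grasp_force: 0.0
```

```bash
python3 -c "
from h import *
import cv2
st()
p,d=cams.get_image('scene');cv2.imwrite('pics/e.png',cv2.resize(p[140:265,215:355,::-1],None,fx=4.7,fy=4.7,interpolation=cv2.INTER_CUBIC))"
```

```text
t 9.8 p [ 582.  -100.5   10.1] yang 0.1959 F [-0.11 -0.04 -0.45] w 42.2 g 0.0
```

carry_out(
  motion=[
    [[0, 0, -10, 0, 0, 0, 0.5], [0, 0, -20, 0, 0, 0, 0.5], [0, 0, -25, 0, 0, 0, 0.5], [0, 0, -15, 0, 0, 0, 0.5], [0, 0, 0, 0, 0, 0, 0.5]],
  ],
)

```text
time_s: 10.27
position: [0.5844, -0.1006, 0.0849]
eef_rot: [1.989, 2.424, 0.005]
contact_force: [0.7, -0.2, -0.3]
gripper_width: 0.0426
grasp_force: 0.0
```

carry_out(
  motion=[
    [[10, -6, 0, 0, 0, 0, 0], [25, -11, 0, 0, 0, 0, 0], [30, -11, 0, 0, 0, 0, 0], [25, -11, 0, 0, 0, 0, 0], [14, -6, 0, 0, 0, 0, 0]],
  ],
)

```text
time_s: 10.68
position: [0.5145, -0.0048, 0.079]
eef_rot: [-1.989, -2.428, 0.003]
contact_force: [-0.1, 0.1, 0.1]
gripper_width: 0.0003
grasp_force: 0.0
```

carry_out(
  motion=[
    [[0, 0, 0, 0, 0, 0, 0], [0, 0, 0, 0, 0, 0, 0], [0, 0, 0, 0, 0, 0, 0]],
  ],
)

```text
time_s: 10.93
position: [0.5181, -0.0071, 0.0801]
eef_rot: [1.992, 2.428, -0.0]
contact_force: [-0.5, -0.6, -0.3]
gripper_width: 0.0
grasp_force: 0.0
```

```bash
python3 -c "
from h import *
import cv2
st()
p,d=cams.get_image('scene');cv2.imwrite('pics/f.png',cv2.resize(p[140:265,215:355,::-1],None,fx=4.7,fy=4.7,interpolation=cv2.INTER_CUBIC))"
```

```text
t 10.93 p [518.1  -7.1  80.1] yang 0.1966 F [-0.47 -0.64 -0.25] w 0.0 g 0.0
```

View pics/f.png

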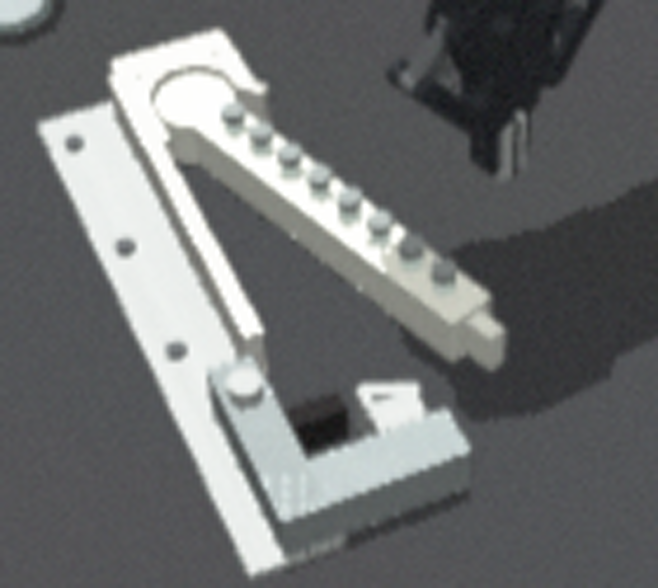

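The heel, at (193,100), is fully home in the socket and the rack is still swung out and free. I'll descend beside the tongue end and approach until I feel contact.

carry_out(
  motion=[
    [[0, 0, 18, 0, 0, 0, 0], [0, 0, 20, 0, 0, 0, 0], [0, 0, 20, 0, 0, 0, 0], [0, 0, 10, 0, 0, 0, 0], [0, 0, 0, 0, 0, 0, 0]],
  ],
)

```text
time_s: 11.4
position: [0.5163, -0.0075, 0.0098]
eef_rot: [-1.992, -2.425, 0.004]
contact_force: [0.0, -0.3, 0.1]
gripper_width: -0.0003
grasp_force: 0.0
```

carry_out(
  motion=[
    [[0, 2, 0, 0, 0, 0, 0], [0, 2, 0, 0, 0, 0, 0], [0, 2, 0, 0, 0, 0, 0], [0, 2, 0, 0, 0, 0, 0], [0, 0, 0, 0, 0, 0, 0]],
  ],
)

```text
time_s: 11.82
position: [0.5267, -0.0052, 0.0132]
eef_rot: [1.992, 2.428, 0.002]
contact_force: [-0.2, -0.8, 0.6]
gripper_width: -0.0001
grasp_force: 0.0
```

carry_out(
  motion=[
    [[0, 1.5, 0, 0, 0, 0, 0], [0, 1.5, 0, 0, 0, 0, 0], [0, 1.5, 0, 0, 0, 0, 0], [0, 1.5, 0, 0, 0, 0, 0], [0, 1.5, 0, 0, 0, 0, 0]],
  ],
)

```text
time_s: 12.23
position: [0.533, -0.0037, 0.0123]
eef_rot: [-1.993, -2.429, -0.0]
contact_force: [-0.1, -0.4, -0.1]
gripper_width: -0.0003
grasp_force: 0.0
```

carry_out(
  motion=[
    [[0.2, 1.5, 0, 0, 0, 0.4, 0], [0.2, 1.5, 0, 0, 0, 0.4, 0], [0.2, 1.5, 0, 0, 0, 0.4, 0], [0.2, 1.5, 0, 0, 0, 0.4, 0], [0.2, 1.5, 0, 0, 0, 0.4, 0]],
  ],
)

```text
time_s: 12.65
position: [0.5401, -0.0014, 0.0122]
eef_rot: [-2.036, -2.393, 0.0]
contact_force: [-1.7, -0.3, 0.2]
gripper_width: 0.0003
grasp_force: 0.7
```

```bash
python3 -c "
from h import *
st()"
```

```text
t 12.65 p [540.1  -1.4  12.2] yang 0.1609 F [-1.74 -0.29  0.23] w 0.3 g 0.7
```

Contact felt at about 1.7 N. Next I'll swing through the free part of the arc.

carry_out(
  motion=[
    [[0.2, 1.6, 0, 0, 0, 0.5, 0], [0.2, 1.6, 0, 0, 0, 0.5, 0], [0.2, 1.6, 0, 0, 0, 0.5, 0], [0.2, 1.6, 0, 0, 0, 0.5, 0], [0.2, 1.6, 0, 0, 0, 0.5, 0]],
  ],
)

```text
time_s: 13.07
position: [0.548, 0.0008, 0.0122]
eef_rot: [-2.088, -2.348, -0.0]
contact_force: [-0.3, -0.1, -0.9]
gripper_width: -0.0001
grasp_force: 0.5
```

carry_out(
  motion=[
    [[0.2, 1.6, 0, 0, 0, 0.5, 0], [0.2, 1.6, 0, 0, 0, 0.5, 0], [0.2, 1.6, 0, 0, 0, 0.5, 0], [0.2, 1.6, 0, 0, 0, 0.5, 0], [0.2, 1.6, 0, 0, 0, 0.5, 0]],
  ],
)

```text
time_s: 13.48
position: [0.5559, 0.0026, 0.0123]
eef_rot: [-2.138, -2.302, -0.0]
contact_force: [-0.4, 0.6, -0.8]
gripper_width: 0.0
grasp_force: 0.5
```

carry_out(
  motion=[
    [[0.2, 1.6, 0, 0, 0, 0.5, 0], [0.2, 1.6, 0, 0, 0, 0.5, 0], [0.2, 1.6, 0, 0, 0, 0.5, 0], [0.2, 1.6, 0, 0, 0, 0.5, 0], [0.2, 1.6, 0, 0, 0, 0.5, 0]],
  ],
)

```text
time_s: 13.9
position: [0.5638, 0.004, 0.0123]
eef_rot: [-2.188, -2.254, -0.0]
contact_force: [-2.0, 0.8, 0.6]
gripper_width: 0.0001
grasp_force: 0.5
```

```bash
cat >> h.py <<'E'
def sw(h=8.5):
    from scipy.optimize import brentq
    p,_=pose();d=p[:2]-[598.7,-184.2];f=lambda a:np.cos(a)*d[0]+np.sin(a)*d[1]+14+h
    a=brentq(f,-.6,.6);print("rack yaw",round(a,4),"swing in dock",round(a+.1098,4),"tongue axis x at 232:",round(-np.sin(a+.1098)*233.5,1))
E
python3 -c "
from h import *
st();sw()"
```

```text
t 13.9 p [563.8   4.   12.3] yang 0.0299 F [-1.96  0.75  0.57] w 0.1 g 0.5
rack yaw 0.0655 swing in dock 0.1753 tongue axis x at 232: -40.7
```

carry_out(
  motion=[
    [[0.2, 1.6, 0, 0, 0, 0.5, 0], [0.2, 1.6, 0, 0, 0, 0.5, 0], [0.2, 1.6, 0, 0, 0, 0.5, 0], [0.2, 1.6, 0, 0, 0, 0.5, 0], [0.2, 1.6, 0, 0, 0, 0.5, 0]],
  ],
)

```text
time_s: 14.32
position: [0.5718, 0.0051, 0.0123]
eef_rot: [-2.237, -2.206, -0.0]
contact_force: [-0.5, 1.0, 0.3]
gripper_width: 0.0003
grasp_force: 0.6
```

carry_out(
  motion=[
    [[0.1, 1, 0, 0, 0, 0.3, 0], [0.1, 1, 0, 0, 0, 0.3, 0], [0.1, 1, 0, 0, 0, 0.3, 0], [0.1, 1, 0, 0, 0, 0.3, 0], [0.1, 1, 0, 0, 0, 0.3, 0]],
  ],
)

```text
time_s: 14.73
position: [0.5767, 0.0054, 0.0123]
eef_rot: [-2.265, -2.177, -0.0]
contact_force: [-1.5, 1.4, -0.5]
gripper_width: 0.0001
grasp_force: 0.6
```

```bash
python3 -c "
from h import *
st();sw()"
```

```text
t 14.73 p [576.7   5.4  12.3] yang -0.0396 F [-1.52  1.43 -0.47] w 0.1 g 0.6
rack yaw -0.0028 swing in dock 0.107 tongue axis x at 232: -24.9
```

carry_out(
  motion=[
    [[0.1, 0.7, 0, 0, 0, 0.2, 0], [0.1, 0.7, 0, 0, 0, 0.2, 0], [0.1, 0.7, 0, 0, 0, 0.2, 0], [0.1, 0.7, 0, 0, 0, 0.2, 0], [0.1, 0.7, 0, 0, 0, 0.2, 0]],
  ],
)

```text
time_s: 15.15
position: [0.5799, 0.0058, 0.0123]
eef_rot: [-2.283, -2.157, 0.001]
contact_force: [-2.2, 1.1, 0.8]
gripper_width: 0.0001
grasp_force: 1.4
```

carry_out(
  motion=[
    [[0.1, 0.7, 0, 0, 0, 0.2, 0], [0.1, 0.7, 0, 0, 0, 0.2, 0], [0.1, 0.7, 0, 0, 0, 0.2, 0]],
  ],
)

```text
time_s: 15.4
position: [0.5822, 0.0061, 0.0123]
eef_rot: [-2.295, -2.145, 0.0]
contact_force: [-2.8, 1.7, 0.5]
gripper_width: 0.0
grasp_force: 1.4
```

carry_out(
  motion=[
    [[0.1, 0.7, 0, 0, 0, 0.2, 0], [0.1, 0.7, 0, 0, 0, 0.2, 0], [0.1, 0.7, 0, 0, 0, 0.2, 0]],
  ],
)

```text
time_s: 15.65
position: [0.5844, 0.0063, 0.0123]
eef_rot: [-2.306, -2.133, -0.0]
contact_force: [-1.7, 2.1, 1.4]
gripper_width: 0.0003
grasp_force: 1.4
```

```bash
python3 -c "
from h import *
st();sw()"
```

```text
t 15.65 p [584.4   6.3  12.3] yang -0.0777 F [-1.7   2.06  1.37] w 0.3 g 1.4
rack yaw -0.043 swing in dock 0.0668 tongue axis x at 232: -15.6
```

The pad force has stepped from 0.6 to 1.4 N, so the ramp has been met. I'll keep going slowly.

carry_out(
  motion=[
    [[0.1, 0.6, 0, 0, 0, 0.2, 0], [0.1, 0.6, 0, 0, 0, 0.2, 0], [0.1, 0.6, 0, 0, 0, 0.2, 0]],
  ],
)

```text
time_s: 15.9
position: [0.5862, 0.0063, 0.0123]
eef_rot: [-2.317, -2.121, -0.0]
contact_force: [-2.7, 2.2, 0.6]
gripper_width: -0.0001
grasp_force: 1.4
```

carry_out(
  motion=[
    [[0.1, 0.6, 0, 0, 0, 0.2, 0], [0.1, 0.6, 0, 0, 0, 0.2, 0], [0.1, 0.6, 0, 0, 0, 0.2, 0]],
  ],
)

```text
time_s: 16.15
position: [0.5881, 0.0064, 0.0122]
eef_rot: [-2.328, -2.109, 0.0]
contact_force: [-2.4, 1.5, 0.6]
gripper_width: -0.0001
grasp_force: 1.4
```

carry_out(
  motion=[
    [[0.1, 0.6, 0, 0, 0, 0.2, 0], [0.1, 0.6, 0, 0, 0, 0.2, 0], [0.1, 0.6, 0, 0, 0, 0.2, 0]],
  ],
)

```text
time_s: 16.4
position: [0.5899, 0.0065, 0.0122]
eef_rot: [-2.339, -2.097, 0.0]
contact_force: [-1.9, 1.1, -0.0]
gripper_width: -0.0001
grasp_force: 1.3
```

```bash
python3 -c "
from h import *
st();sw()"
```

```text
t 16.4 p [589.9   6.5  12.2] yang -0.1093 F [-1.9   1.08 -0.  ] w -0.1 g 1.3
rack yaw -0.072 swing in dock 0.0378 tongue axis x at 232: -8.8
```

carry_out(
  motion=[
    [[0.1, 0.6, 0, 0, 0, 0.2, 0], [0.1, 0.6, 0, 0, 0, 0.2, 0], [0.1, 0.6, 0, 0, 0, 0.2, 0]],
  ],
)

```text
time_s: 16.65
position: [0.592, 0.0064, 0.0123]
eef_rot: [2.35, 2.084, -0.0]
contact_force: [-1.7, 1.1, -1.4]
gripper_width: 0.0003
grasp_force: 0.8
```

carry_out(
  motion=[
    [[0.1, 0.6, 0, 0, 0, 0.2, 0], [0.1, 0.6, 0, 0, 0, 0.2, 0], [0.1, 0.6, 0, 0, 0, 0.2, 0]],
  ],
)

```text
time_s: 16.9
position: [0.5937, 0.0065, 0.0123]
eef_rot: [2.361, 2.072, -0.0]
contact_force: [-1.7, -0.3, 0.3]
gripper_width: -0.0002
grasp_force: 0.8
```

```bash
python3 -c "
from h import *
st();sw()"
```

```text
t 16.9 p [593.7   6.5  12.3] yang -0.1304 F [-1.67 -0.29  0.28] w -0.2 g 0.8
rack yaw -0.092 swing in dock 0.0178 tongue axis x at 232: -4.1
```

carry_out(
  motion=[
    [[0.1, 0.6, 0, 0, 0, 0.2, 0], [0.1, 0.6, 0, 0, 0, 0.2, 0]],
  ],
)

```text
time_s: 17.07
position: [0.5948, 0.0065, 0.0124]
eef_rot: [2.368, 2.064, -0.0]
contact_force: [-1.6, -0.0, 0.1]
gripper_width: 0.0
grasp_force: 0.8
```

carry_out(
  motion=[
    [[0.1, 0.6, 0, 0, 0, 0.2, 0], [0.1, 0.6, 0, 0, 0, 0.2, 0]],
  ],
)

```text
time_s: 17.23
position: [0.596, 0.0065, 0.0123]
eef_rot: [2.376, 2.055, -0.0]
contact_force: [-2.5, 0.0, 0.4]
gripper_width: -0.0003
grasp_force: 0.8
```

carry_out(
  motion=[
    [[0.1, 0.6, 0, 0, 0, 0.2, 0], [0.1, 0.6, 0, 0, 0, 0.2, 0]],
  ],
)

```text
time_s: 17.4
position: [0.5972, 0.0066, 0.0123]
eef_rot: [2.383, 2.047, -0.0]
contact_force: [-1.6, -1.0, 0.1]
gripper_width: -0.0002
grasp_force: 0.8
```

```bash
python3 -c "
from h import *
st();sw()"
```

```text
t 17.4 p [597.2   6.6  12.3] yang -0.1513 F [-1.58 -1.04  0.09] w -0.2 g 0.8
rack yaw -0.1104 swing in dock -0.0006 tongue axis x at 232: 0.1
```

carry_out(
  motion=[
    [[0.1, 0.5, 0, 0, 0, 0.1, 0], [0.1, 0.5, 0, 0, 0, 0.1, 0]],
  ],
)

```text
time_s: 17.57
position: [0.5982, 0.0067, 0.0123]
eef_rot: [2.386, 2.043, -0.0]
contact_force: [-1.5, -1.0, 0.8]
gripper_width: 0.0
grasp_force: 0.8
```

carry_out(
  motion=[
    [[0.1, 0.5, 0, 0, 0, 0.1, 0], [0.1, 0.5, 0, 0, 0, 0.1, 0]],
  ],
)

```text
time_s: 17.73
position: [0.5992, 0.0068, 0.0123]
eef_rot: [2.39, 2.039, -0.0]
contact_force: [-1.9, -1.5, 0.0]
gripper_width: 0.0
grasp_force: 0.9
```

carry_out(
  motion=[
    [[0.1, 0.5, 0, 0, 0, 0.1, 0], [0.1, 0.5, 0, 0, 0, 0.1, 0]],
  ],
)

```text
time_s: 17.9
position: [0.6002, 0.0069, 0.0123]
eef_rot: [2.393, 2.035, -0.0]
contact_force: [-2.1, -0.5, 0.3]
gripper_width: -0.0001
grasp_force: 0.9
```

```bash
python3 -c "
from h import *
st();sw()"
```

```text
t 17.9 p [600.2   6.9  12.3] yang -0.1614 F [-2.14 -0.53  0.25] w -0.1 g 0.9
rack yaw -0.1261 swing in dock -0.0163 tongue axis x at 232: 3.8
```

carry_out(
  motion=[
    [[0, 0.4, 0, 0, 0, 0.1, 0], [0, 0.4, 0, 0, 0, 0.1, 0]],
  ],
)

```text
time_s: 18.07
position: [0.6008, 0.0069, 0.0123]
eef_rot: [-2.396, -2.031, 0.0]
contact_force: [-2.9, -0.7, 1.1]
gripper_width: -0.0001
grasp_force: 1.5
```

carry_out(
  motion=[
    [[0, 0.4, 0, 0, 0, 0.1, 0], [0, 0.4, 0, 0, 0, 0.1, 0]],
  ],
)

```text
time_s: 18.23
position: [0.6015, 0.0069, 0.0123]
eef_rot: [-2.4, -2.027, 0.0]
contact_force: [-4.4, 1.3, 0.9]
gripper_width: 0.0002
grasp_force: 1.9
```

carry_out(
  motion=[
    [[0, 0.4, 0, 0, 0, 0.1, 0], [0, 0.4, 0, 0, 0, 0.1, 0]],
  ],
)

```text
time_s: 18.4
position: [0.6023, 0.0068, 0.0123]
eef_rot: [-2.403, -2.022, 0.0]
contact_force: [-4.8, 1.5, 2.7]
gripper_width: -0.0003
grasp_force: 2.3
```

```bash
python3 -c "
from h import *
st();sw()"
```

```text
t 18.4 p [602.3   6.8  12.3] yang -0.1717 F [-4.8   1.52  2.69] w -0.3 g 2.3
rack yaw -0.1368 swing in dock -0.027 tongue axis x at 232: 6.3
```

The bumper was met at TCP x ≈ 600.4, so the latch should come near 602.8 to 603.3, with hard bottoming at about 604.4. I'll take fine steps now.

carry_out(
  motion=[
    [[0, 0.3, 0, 0, 0, 0.1, 0], [0, 0, 0, 0, 0, 0, 0]],
  ],
)

```text
time_s: 18.57
position: [0.6027, 0.0067, 0.0123]
eef_rot: [-2.405, -2.02, -0.0]
contact_force: [-4.5, 2.4, 2.2]
gripper_width: 0.0001
grasp_force: 2.5
```

carry_out(
  motion=[
    [[0, 0.3, 0, 0, 0, 0.1, 0], [0, 0, 0, 0, 0, 0, 0]],
  ],
)

```text
time_s: 18.73
position: [0.6032, 0.0067, 0.0123]
eef_rot: [-2.407, -2.019, -0.0]
contact_force: [-3.7, 1.8, 2.2]
gripper_width: -0.0003
grasp_force: 2.2
```

```bash
python3 -c "
from h import *
st();sw()"
```

```text
t 18.73 p [603.2   6.7  12.3] yang -0.175 F [-3.67  1.83  2.2 ] w -0.3 g 2.2
rack yaw -0.1415 swing in dock -0.0317 tongue axis x at 232: 7.4
```

The pad force has dropped from 2.5 to 2.2 N, which looks like the click. One more small step as margin, then I'll back off.

carry_out(
  motion=[
    [[0, 0.3, 0, 0, 0, 0, 0], [0, 0, 0, 0, 0, 0, 0]],
  ],
)

```text
time_s: 18.9
position: [0.6034, 0.0066, 0.0123]
eef_rot: [-2.407, -2.019, -0.0]
contact_force: [-4.5, 2.1, 2.5]
gripper_width: -0.0004
grasp_force: 2.4
```

carry_out(
  motion=[
    [[0, -0.5, 0, 0, 0, 0, 0], [0, -0.5, 0, 0, 0, 0, 0]],
  ],
)

```text
time_s: 19.07
position: [0.603, 0.0066, 0.0123]
eef_rot: [2.407, 2.018, 0.001]
contact_force: [-1.0, 1.8, 0.3]
gripper_width: -0.0001
grasp_force: 0.7
```

carry_out(
  motion=[
    [[0, -0.5, 0, 0, 0, 0, 0], [0, -0.5, 0, 0, 0, 0, 0]],
  ],
)

```text
time_s: 19.23
position: [0.6024, 0.0064, 0.0125]
eef_rot: [2.406, 2.017, 0.001]
contact_force: [-0.4, -0.4, -0.4]
gripper_width: 0.0001
grasp_force: 0.0
```

carry_out(
  motion=[
    [[0, -3, 0, 0, 0, 0, 0], [0, -8, 0, 0, 0, 0, 0], [0, -10, 0, 0, 0, 0, 0], [0, 0, 0, 0, 0, 0, 0]],
  ],
)

```text
time_s: 19.57
position: [0.5784, 0.0106, 0.0121]
eef_rot: [-2.406, -2.018, 0.002]
contact_force: [0.7, -0.7, -0.6]
gripper_width: -0.0002
grasp_force: 0.0
```

```bash
python3 -c "
from h import *
import cv2
st()
p,d=cams.get_image('scene')
a=cv2.resize(p[185:265,225:325,::-1],None,fx=5.5,fy=5.5,interpolation=cv2.INTER_CUBIC)
cv2.imwrite('pics/g.png',a)"
```

```text
t 19.57 p [578.4  10.6  12.1] yang -0.175 F [ 0.68 -0.72 -0.63] w -0.2 g 0.0
```

View pics/g.png

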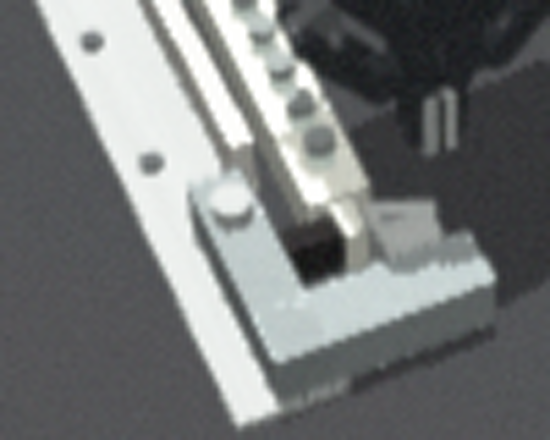

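The pawl, at (400,225), is fully out again, in the same place as before the swing, and the tongue at (352,235) is trapped between it and the bumper. The rack did not follow the finger back, so it is latched. The tool is clear, so I'll lift away and hand in.

carry_out(
  motion=[
    [[0, -10, -10, 0, 0, 0, 0], [0, 0, -25, 0, 0, 0, 0], [0, 0, -25, 0, 0, 0, 0], [0, 0, -10, 0, 0, 0, 0], [0, 0, 0, 0, 0, 0, 0]],
  ],
)

```text
time_s: 20.03
position: [0.5728, 0.0122, 0.0859]
eef_rot: [2.404, 2.016, 0.007]
contact_force: [0.6, -0.1, -0.0]
gripper_width: 0.0
grasp_force: 0.0
```

```bash
python3 -c "
from h import *
st();print(env.job_done())"
```

```text
t 20.03 p [572.8  12.2  85.9] yang -0.1752 F [ 0.56 -0.12 -0.02] w 0.0 g 0.0
the job is handed in; nothing more can be done
None
```

The rack is docked, with its heel fully home in the socket and the spring catch shut behind the tongue; I handed the job in at 20 s of the 72 s, with the arm clear of everything.

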